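Load a sample carrier and hang it on the cooling stand by its bail

ROBOT

A 7-joint arm with a two-finger parallel gripper is mounted at the origin on a cart in front of the work surface, level with it; the furniture and walls round the work are solid. World frame = base frame: x ahead of the robot, y to its left, z up, the work surface at z = 0. Lengths are in m, angles in rad, forces in N, time in s.
With the tool pointing down it reaches from about 0.35 to 0.9 m from the base axis. Payload 7.2 kg.
Tool frame: the origin (TCP) lies midway between the tips of the shut fingers; the grasp point (between the pads) lies 19 mm behind it; z points along the fingers, y is the line along which they close (so a half turn about z gives the same grasp; the last joint's range is limited). The gripper opens to 85 mm and grips with 20 to 120 N. Pads are 22 mm wide; open, the fingers measure 114 mm over their backs; the gripper's body (76 mm by 85 mm) begins 54 mm behind the grasp point. The pads swing forward as they close: fully open they stand 13 mm farther back than shut.
Start: joints at [1.113, 0.411, -0.013, 1.596, 0.006, 1.134, -0.082], TCP at [0.237, -0.578, 0.231] pointing down, gripper open.
Joint ranges: [-2.95, 2.95], [-0.29, 1.99], [-1.47, 1.44], [0.14, 2.54], [-1.03, 4.17], [0.13, 1.85], [-2.86, 2.86]. Speed limits (rad/s): [2.39, 2.39, 3.01, 3.01, 3.14, 3.14, 3.14].

INTERFACE

Orientations are given as [roll, pitch, yaw] about the fixed x, y, z axes, in that order (R = Rz(yaw) Ry(pitch) Rx(roll)).
In Python, from workcell import arm gives the robot as it stands.
- The arm moves only by the tool pendant, called after "Call:" as name(argument=value, ...), one argument or row to a line, values as JSON. Schema: {"type":"object","properties":{"motion":{"type":"array","items":{"type":"array","items":{"type":"number"},"minItems":5,"maxItems":5},"minItems":1,"maxItems":12},"force":{"type":"number"},"only":{"type":"string"},"quiet":{"type":"boolean"},"lines":{"type":"string"}},"required":["motion"],"additionalProperties":false}. motion is a list of rows, 1 to 12 of them, each of 5 numbers: the opening from 0.0 (shut) to 1.0 (fully open), then dx, dy, dz in m, then a turn about the tool's z in rad; each row is the pose to reach, as a shift and turn from the pose commanded when the call began, along the tool's axes at that moment; what a row does not reach only later rows make up. A row lasts 1/10 s, in which the tool goes at most 0.05 m and 0.15 rad, less where a joint would pass 70% of its speed; a pose out of reach is approached as far as the arm can. The fingers move at their own pace and stop on an object; force is the grip in N (left out, the last holds). Time passes only in rows, so rows that do not move let the fingers close. The tool returns the time, the measured TCP pose, the force, the opening and the grip force at its end. only (a regular expression) keeps the lines of the reply that match it, lines (a string "A,B") keeps lines A to B, and quiet returns only ok. Input that does not fit is refused with a message, and nothing moves.
- arm.read_state(): the state, without advancing time (a new reading comes with each control period).
- arm.read_camera(name): name is "scene" or "top" or "wrist"; returns (picture, depth): 384x512x3 uint8, red, green, blue; 384x512 float32, m along the optical axis (not along the pixel's ray), 0 where there is no reading.
- arm.get_calibration(name): a dict with "camera_matrix" (3x3 intrinsics, pixels), "k1" (the pictures are not rectified: a ray, as slopes to the right and down, at radius r is drawn at 1 + k1 r^2 times it, then the intrinsics apply), "extrinsics" (4x4, takes a point from world to camera coordinates); the wrist camera has in their place "T_tool_cam" (4x4, takes a point from camera to tool coordinates, whose origin is the TCP and whose axes are the flange's). Camera axes: x right, y down, z forward; pixel columns grow to the right and rows downward; lengths in m; the calibration is good to about 2 mm. A picture is of the moment at which its call begins: read the wrist's pose just before it. get_calibration takes no time and is no camera call.
- arm.close_job(): hands the job in; it is judged then, once.
The state is a dict: "t": time; "q": joint angles; "qd": joint speeds; "joint_torque": joint torques, N m; "ee_pos": TCP position; "eef_rot": TCP orientation; "wrist_force": force on the tool from outside, world axes, zero at the start; "ft_torque": the same for the moment, N m; "finger_gap": opening from 0.0 (shut) to 1.0 (fully open); "finger_force": force on a finger pad.
Only numpy, scipy, OpenCV 4.12 (cv2) and the standard library are available. Lean on these libraries where they do the work, as an engineer would, in place of code of your own. Each camera call takes 0.05 s, during which the arm holds its last target. There are 200 camera calls.

TASK

Slide the metal sample cartridge upright and fully home into the guide tube of the steel carrier pot. Then, with the pot still standing on the worktop, swing its folded-down wire bail upright, lift the pot by the black grip of the bail, and hang it level on the cooling stand with the bail wire in the dips of both prongs, then let go. Keep the pot and the cartridge from tipping over and leave the beaker, the tape roll and the grease pot where they are.

Things in the scene. Friction and masses are not known exactly. Their poses are not given: they have to be found in the camera images.
- carrier: Loose open steel pot, 94 mm across, rim 46 mm high, about 0.4 kg, standing on the worktop. Origin: centre of its underside; z up. A guide tube stands in its middle on its z axis. A wire bail, pivoted on two ears at y = +-48 mm, lies folded down: its cross bar is out on the pot's -x side, parallel to the pot's y axis.
- tube_mouth (a point): Centre of the guide tube's flared mouth (31 mm wide), on the pot's axis, 52 mm above the pot's underside. The bore below is 22.6 mm wide; its floor lies 47 mm below the mouth, 5 mm above the pot's underside.
- bail_pivot (a point): Middle of the bail's pivot axis (the pot's y direction), on the pot's axis, 56 mm above its underside. The bail is a square arch of 5 mm wire, 104 mm wide, its straight cross bar 90 mm from this axis.
- bail (a joint): Angle of the bail in rad: 0 when it lies level toward the pot's -x, negative when it droops below level, 1.57 when it stands upright over the pot; range -0.35 to 3.45. The cross bar is at x = -90 cos(a), z = 56 + 90 sin(a) mm in the pot's frame. The pivots have slight friction: the bail stays where it is left.
- bail_grip: Black plastic grip sleeve with red ends, 12 mm in diameter and 40 mm long, on the middle of the bail's cross bar; it rolls on the wire with a little drag, so that fingers may keep their direction while the bail swings. Origin: its centre, on the wire's axis; its y axis runs along the cross bar.
- cartridge: Loose rigid aluminium cylinder with an orange top end and an orange band, 20 mm in diameter, 95 mm long, chamfered at the foot, 0.1 kg, standing upright on the worktop. Origin: centre of its foot, z along it. Fully home in the guide tube its foot is 5 mm above the pot's underside and 48 mm of it stand out above the tube's mouth.
- stand: Fixed cooling stand, open at its front (-x): base plate 180 x 90 x 12 mm, column 110 mm to +x of the origin, at its top two parallel prongs 8 mm thick at y = +-34 mm reaching to -x. Each has a V-shaped dip at x = 0, 48 mm wide and 20 mm deep; tips (x = -34 mm) and column top reach 217 mm height. Origin: on the worktop beneath the dips. The bail wire lies along the stand's y in both dips.
- stand_seat (a point): Middle between the two dips of the stand, 196.5 mm above the worktop: here the axis of the bail's cross bar lies when the pot hangs (the middle of the grip within some 10 mm). Bring the pot in from the open front, bail bar just above the prong tips, pot below the prongs.
- beaker_50: Bystander: small glass beaker 46 mm wide, 59 mm high; origin: centre of its underside.
- tape_roll: Bystander: roll of beige tape 62 mm wide, 19 mm high; origin: centre of its underside.
- grease_pot: Bystander: round grey-and-blue pot with lid, 69 mm wide, 41 mm high; origin: centre of its underside.

How it is judged:
By the outcome, as a careful person would: the job done as asked, in the order asked, and still so for the second after the job is handed in, with the robot touching nothing.
It also fails if it takes over 72 s, if anything falls off the work surface, if the arm or the gripper's body presses on something with over 40 N, if the wrist force passes 120 N, or if a joint passes its speed limit or range.

## Working session

There is one attempt and no reset: what is moved stays moved. The work goes in short steps, Python scripts to look and compute and a tool call to move; the robot and the scene stay as the last step left them, time stands still between calls to the robot, and variables do not carry over. Pictures are saved under pics/ and viewed, at most 13 in all, crops included, and the job is handed in when it is done.

```bash
ls; mkdir -p pics
```

Create h.py:
```python
import numpy as np, cv2
from workcell import arm
from scipy.spatial.transform import Rotation as R
def T_tool(s):
    T=np.eye(4);T[:3,:3]=R.from_euler('xyz',s["eef_rot"]).as_matrix();T[:3,3]=s["ee_pos"];return T
def shot(name,fn=None):
    s=arm.read_state();c=arm.get_calibration(name);im,d=arm.read_camera(name)
    if name=="wrist": E=T_tool(s)@np.array(c["T_tool_cam"])
    else: E=np.linalg.inv(np.array(c["extrinsics"]))
    if fn: cv2.imwrite(fn,im[:,:,::-1])
    return im,d,np.array(c["camera_matrix"]),c["k1"],E
def ray(uv,K,k1):
    return cv2.undistortPoints(np.array(uv,float).reshape(-1,1,2),K,np.array([k1,0,0,0,0.])).reshape(-1,2)
def cloud(im,d,K,k1,E):
    v,u=np.mgrid[:d.shape[0],:d.shape[1]]
    r=ray(np.stack([u,v],-1),K,k1).reshape(*d.shape,2)
    P=np.concatenate([r*d[...,None],d[...,None]],-1)@E[:3,:3].T+E[:3,3]
    P[d==0]=np.nan
    return P
def tri(obs): # obs: list of (uv,K,k1,E)
    A=np.zeros((3,3));b=np.zeros(3);L=[]
    for uv,K,k1,E in obs:
        r=np.append(ray(uv,K,k1)[0],1);r=E[:3,:3]@(r/np.linalg.norm(r));M=np.eye(3)-np.outer(r,r)
        A+=M;b+=M@E[:3,3];L.append((M,E[:3,3]))
    p=np.linalg.solve(A,b);return p,[np.linalg.norm(M@(p-o)) for M,o in L]
```

Run:
```python
from h import *
import pickle
D={}
for n in("scene","top"):
    D[n]=shot(n,f"pics/{n}0.png"); print(n,D[n][4].round(3).tolist())
pickle.dump(D,open("d0.pkl","wb"))
s=arm.read_state();print({k:np.round(v,3).tolist() for k,v in s.items()})
print(arm.get_calibration("wrist"))
```

```text
pics
workcell.py
scene [[-0.533, -0.486, 0.693, -0.384], [-0.846, 0.288, -0.448, 0.536], [0.018, -0.825, -0.565, 0.834], [0.0, 0.0, 0.0, 1.0]]
top [[0.012, -0.989, 0.145, 0.289], [-1.0, -0.009, 0.023, -0.024], [-0.022, -0.146, -0.989, 1.324], [0.0, 0.0, 0.0, 1.0]]
{'t': 0.1, 'q': [1.113, 0.412, -0.013, 1.597, 0.006, 1.134, -0.082], 'qd': [-0.001, -0.003, 0.001, -0.002, -0.0, -0.0, 0.0], 'joint_torque': [0.003, -60.183, 0.685, -30.009, 0.014, 0.007, -0.0], 'ee_pos': [0.237, -0.578, 0.231], 'eef_rot': [-3.14, 0.0, 0.39], 'wrist_force': [0.017, -0.622, -0.395], 'ft_torque': [-0.041, 0.01, 0.023], 'finger_force': 0.0, 'finger_gap': 1.005}
{'camera_matrix': array([[307.27117199,   0.        , 257.60566527],
       [  0.        , 307.27117199, 191.7387281 ],
       [  0.        ,   0.        ,   1.        ]]), 'k1': -0.03630294832538093, 'T_tool_cam': array([[ 6.21350777e-04, -9.60275406e-01, -2.79053324e-01,
         7.12663156e-02],
       [ 9.99999790e-01,  6.48331647e-04, -4.39446137e-06,
        -2.05705175e-04],
       [ 1.85138994e-04, -2.79053263e-01,  9.60275607e-01,
        -1.42668239e-01],
       [ 0.00000000e+00,  0.00000000e+00,  0.00000000e+00,
         1.00000000e+00]])}
```

View pics/scene0.png

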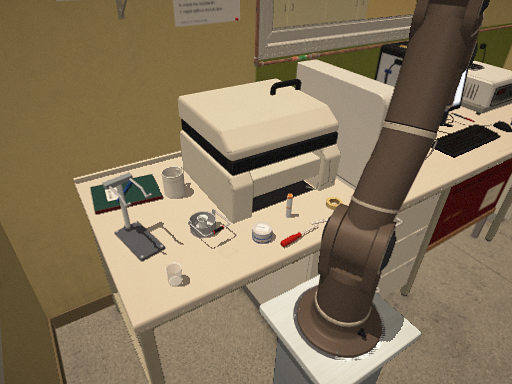

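View pics/top0.png

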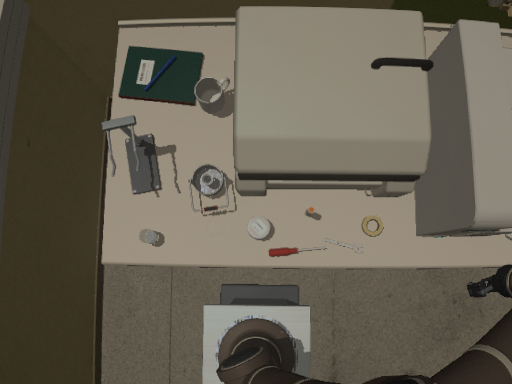

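The scene picture shows the stand (125,215) on the left, the pot (208,225), the grease pot (262,233) and the cartridge (290,205). In the top picture the pot is at (209,181), the grip at (210,208), the cartridge at (311,211) and the prongs around (110–138,125–170), with their open end toward the robot.

Run:
```python
from h import *
import pickle
D=pickle.load(open("d0.pkl","rb"))
im,d,K,k1,E=D["top"];P=cloud(*D["top"])
for n,(u,v) in dict(cart=(311,210),pot=(212,181),grip=(211,208),grease=(259,227),tape=(365,226),beaker=(150,237),col=(120,123),pr1=(112,165),pr2=(137,160),base=(145,185),oven=(260,185),ovenroof=(300,160),table=(230,240)).items():
    w=P[v-2:v+3,u-2:u+3].reshape(-1,3);print(n,np.nanmedian(w,0).round(3),P[v,u].round(3))
im2=cv2.resize(im[90:260,95:345],None,fx=3.2,fy=3.2,interpolation=cv2.INTER_CUBIC)
cv2.imwrite("pics/topcrop.png",im2[:,:,::-1])
```

```text
cart [ 0.426 -0.152  0.097] [ 0.426 -0.152  0.096]
pot [0.517 0.137 0.021] [0.517 0.137 0.033]
grip [0.433 0.135 0.062] [0.433 0.134 0.062]
grease [ 0.38  -0.006  0.043] [ 0.38  -0.006  0.048]
tape [ 0.388 -0.321  0.02 ] [ 0.388 -0.322  0.021]
beaker [0.348 0.327 0.003] [ 0.348  0.327 -0.001]
col [0.641 0.367 0.218] [0.641 0.367 0.218]
pr1 [0.537 0.389 0.192] [0.53  0.389 0.196]
pr2 [0.549 0.322 0.192] [0.545 0.322 0.192]
base [0.507 0.346 0.013] [0.507 0.346 0.013]
oven [ 0.482 -0.009  0.18 ] [ 0.482 -0.009  0.178]
ovenroof [ 0.521 -0.105  0.306] [ 0.521 -0.105  0.306]
table [0.343 0.082 0.001] [0.343 0.082 0.   ]
```

View pics/topcrop.png

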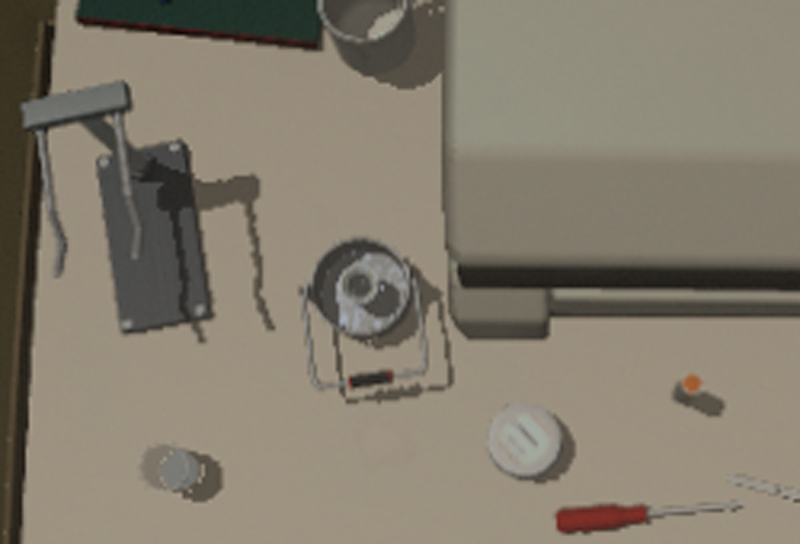

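Run:
```python
from h import *
import pickle
D=pickle.load(open("d0.pkl","rb"))
P=np.vstack([cloud(*D[n]).reshape(-1,3) for n in("top","scene")]);P=P[~np.isnan(P[:,0])]
for y0,y1 in((-.45,-.25),(-.25,-.05),(-.05,.0),(0,.03),(.03,.06),(.06,.09)):
    print(y0,[(z,round(float(np.percentile(q[:,0],3)),3),len(q)) for z in np.arange(.1,.5,.05) if len(q:=P[(P[:,1]>y0)&(P[:,1]<y1)&(P[:,2]>z)&(P[:,2]<z+.05)&(P[:,0]>.4)])])
# stand prongs, column from top
T=cloud(*D["top"]).reshape(-1,3)
q=T[(T[:,2]>.17)&(T[:,2]<.225)&(T[:,1]>.28)&(T[:,1]<.43)&(T[:,0]<.72)&(T[:,0]>.4)]
for lo,hi in((.3,.345),(.36,.42)):
    m=q[(q[:,1]>lo)&(q[:,1]<hi)&(q[:,0]<.6)];o=np.argsort(m[:,0]);m=m[o]
    print("prong\n",m[::4].round(3).tolist())
    f=np.polyfit(m[:,0],m[:,1],1);print("slope",f, "min x",m[0])
c=q[q[:,0]>.615];print("col",c.mean(0),cv2.minAreaRect(c[:,:2].astype(np.float32)))
b=T[(T[:,2]>.007)&(T[:,2]<.018)&(T[:,1]>.28)&(T[:,1]<.42)&(T[:,0]>.4)&(T[:,0]<.7)]
print("base",cv2.minAreaRect(b[:,:2].astype(np.float32)))
# bail bar
g=T[(T[:,2]>.045)&(T[:,2]<.075)&(T[:,0]>.38)&(T[:,0]<.46)&(T[:,1]>.07)&(T[:,1]<.2)]
print("bar",g.round(3).tolist())
```

```text
-0.45 [(np.float64(0.1), 0.468, 776), (np.float64(0.15000000000000002), 0.469, 1037), (np.float64(0.20000000000000004), 0.488, 573), (np.float64(0.25000000000000006), 0.491, 1552), (np.float64(0.30000000000000004), 0.523, 11967), (np.float64(0.3500000000000001), 0.736, 1157), (np.float64(0.40000000000000013), 1.036, 463), (np.float64(0.45000000000000007), 1.037, 484)]
-0.25 [(np.float64(0.1), 0.485, 787), (np.float64(0.15000000000000002), 0.486, 942), (np.float64(0.20000000000000004), 0.488, 796), (np.float64(0.25000000000000006), 0.492, 2032), (np.float64(0.30000000000000004), 0.523, 16163), (np.float64(0.3500000000000001), 1.075, 491), (np.float64(0.40000000000000013), 1.074, 506), (np.float64(0.45000000000000007), 1.075, 533)]
-0.05 [(np.float64(0.1), 0.468, 193), (np.float64(0.15000000000000002), 0.469, 324), (np.float64(0.20000000000000004), 0.488, 248), (np.float64(0.25000000000000006), 0.492, 570), (np.float64(0.30000000000000004), 0.523, 4177), (np.float64(0.3500000000000001), 1.074, 137), (np.float64(0.40000000000000013), 1.075, 140), (np.float64(0.45000000000000007), 1.075,
[... 4818 characters left out ...]
6], [0.43, 0.166, 0.06], [0.43, 0.163, 0.06], [0.429, 0.16, 0.063], [0.43, 0.157, 0.062], [0.43, 0.154, 0.062], [0.429, 0.151, 0.067], [0.429, 0.148, 0.066], [0.429, 0.145, 0.064], [0.429, 0.142, 0.066], [0.43, 0.14, 0.061], [0.429, 0.136, 0.065], [0.43, 0.134, 0.057], [0.429, 0.13, 0.066], [0.429, 0.128, 0.065], [0.43, 0.125, 0.062], [0.43, 0.122, 0.061], [0.43, 0.117, 0.06], [0.426, 0.187, 0.061], [0.426, 0.183, 0.064], [0.426, 0.181, 0.062], [0.426, 0.177, 0.065], [0.426, 0.175, 0.063], [0.426, 0.171, 0.068], [0.427, 0.169, 0.059], [0.427, 0.167, 0.057], [0.426, 0.154, 0.065], [0.427, 0.151, 0.063], [0.427, 0.149, 0.059], [0.427, 0.146, 0.059], [0.427, 0.143, 0.061], [0.427, 0.14, 0.059]]
```

Add to h.py:
```python
def go(xyz,yaw):
    s=arm.read_state();M=T_tool(s)[:3,:3];y0=np.arctan2(M[1,0],M[0,0])
    d=M.T@(np.array(xyz)-s["ee_pos"]);t=-((yaw-y0+np.pi)%(2*np.pi)-np.pi)
    print("GO",d.round(4).tolist(),"turn",round(t,4),"| at",np.round(s["ee_pos"],4),"rpy",np.round(s["eef_rot"],3))
```

```text
(no output)
```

Call:
pendant(
  motion=[
    [1, 0.3135, -0.334, 0.01, -1.18],
    [1, 0.3135, -0.334, 0.01, -1.18],
    [1, 0.3135, -0.334, 0.01, -1.18],
    [1, 0.3135, -0.334, 0.01, -1.18],
    [1, 0.3135, -0.334, 0.01, -1.18],
    [1, 0.3135, -0.334, 0.01, -1.18],
    [1, 0.3135, -0.334, 0.01, -1.18],
    [1, 0.3135, -0.334, 0.01, -1.18],
    [1, 0.3135, -0.334, 0.01, -1.18],
    [1, 0.3135, -0.334, 0.01, -1.18],
    [1, 0.3135, -0.334, 0.01, -1.18],
    [1, 0.3135, -0.334, 0.01, -1.18],
  ],
  force=30,
)

```text
t: 1.3
ee_pos: [0.4001, -0.1512, 0.2211]
eef_rot: [-3.141, 0.0, 1.569]
wrist_force: [0.5, -0.0, -0.3]
finger_gap: 1.006
finger_force: 0.0
```

Run:
```python
from h import *
import pickle
v=shot("wrist","pics/w1.png");pickle.dump(v,open("w1.pkl","wb"))
P=cloud(*v)
q=P[(abs(P[...,0]-.426)<.03)&(abs(P[...,1]+.152)<.03)&(P[...,2]>.085)&(P[...,2]<.11)]
print(len(q),np.median(q,0),cv2.minEnclosingCircle(q[:,:2].astype(np.float32)))
go((.42,-.15,.2),1.57)
```

```text
406 [ 0.42691063 -0.14890472  0.0949487 ] ((0.4275374412536621, -0.15022239089012146), 0.010251923464238644)
GO [0.0017, 0.0201, 0.0211] turn -0.0024 | at [ 0.3999 -0.1516  0.2211] rpy [-3.141  0.     1.568]
```

View pics/w1.png

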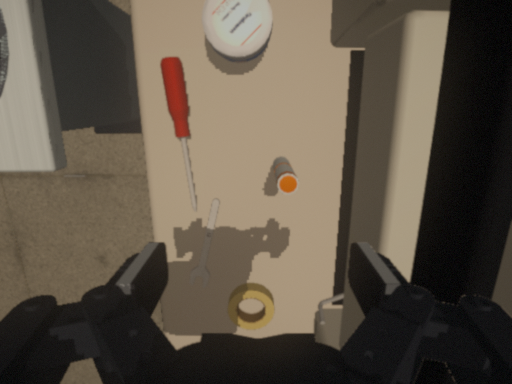

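Wrist picture: the orange cartridge top is at (288,184), and both views put it at (0.427, -0.150) with its top at 95 mm, as it should be.

Call:
pendant(
  motion=[
    [0.5, 0.0014, 0.0276, 0.02, 0],
    [0.5, 0.0014, 0.0276, 0.02, 0],
    [0.5, 0.0014, 0.0276, 0.06, 0],
    [0.5, 0.0014, 0.0276, 0.1, 0],
    [0.5, 0.0014, 0.0276, 0.14, 0],
    [0.5, 0.0014, 0.0276, 0.163, 0],
    [0.5, 0.0014, 0.0276, 0.163, 0],
    [0.5, 0.0014, 0.0276, 0.163, 0],
  ],
  force=40,
)

```text
t: 2.15
ee_pos: [0.4278, -0.1496, 0.0587]
eef_rot: [-3.141, -0.0, 1.568]
wrist_force: [0.5, 0.3, 0.4]
finger_gap: 0.502
finger_force: 0.0
```

Call:
pendant(
  motion=[
    [0, 0, 0, 0, 0],
    [0, 0, 0, 0, 0],
    [0, 0, 0, 0, 0],
    [0, 0, 0, 0, 0],
    [0, 0, 0, 0, 0],
  ],
  force=40,
)

```text
t: 2.65
ee_pos: [0.4292, -0.1493, 0.0598]
eef_rot: [3.139, 0.002, 1.57]
wrist_force: [-0.7, -1.2, 7.4]
finger_gap: 0.214
finger_force: 39.4
```

Call:
pendant(
  motion=[
    [0, 0, 0, -0.02, 0],
    [0, 0, -0.01, -0.05, 0],
    [0, 0, -0.02, -0.08, 0],
    [0, 0, -0.04, -0.11, 0],
    [0, 0, -0.04, -0.14, 0],
    [0, 0.04, -0.04, -0.14, 0],
    [0, 0.08, -0.04, -0.14, 0],
    [0, 0.12, -0.04, -0.14, 0],
    [0, 0.16, -0.04, -0.14, 0],
    [0, 0.209, -0.04, -0.14, 0],
    [0, 0.209, -0.04, -0.14, 0],
    [0, 0.209, -0.04, -0.14, 0],
  ],
  force=40,
)

```text
t: 3.85
ee_pos: [0.3882, 0.0612, 0.1987]
eef_rot: [3.141, 0.001, 1.573]
wrist_force: [0.2, -1.2, -1.2]
finger_gap: 0.213
finger_force: 39.5
```

Create pot.py:
```python
from h import *
import pickle,sys
n=sys.argv[1];v=shot("wrist",f"pics/{n}.png");pickle.dump(v,open(n+".pkl","wb"))
t=shot("top");pickle.dump(t,open(n+"t.pkl","wb"))
P=cloud(*v).reshape(-1,3)
c=np.array([.523,.149]);r=np.linalg.norm(P[:,:2]-c,axis=1)
def circ(q):
    A=np.c_[2*q[:,:2],np.ones(len(q))];x=np.linalg.lstsq(A,(q[:,:2]**2).sum(1),rcond=None)[0];return x[:2].round(4),np.sqrt(x[2]+x[0]**2+x[1]**2).round(4),len(q)
print("z hist",np.histogram(P[r<.06][:,2],np.arange(0,.075,.005)))
q=P[(abs(P[:,2]-.046)<.004)&(r>.038)&(r<.056)];print("rim",circ(q))
q=P[(abs(P[:,2]-.052)<.004)&(r<.024)];print("mouth",circ(q),q[:,2].mean())
go((.523,.149,.2),1.57+.14)
s=arm.read_state();print("wf",s["wrist_force"],s["finger_gap"])
```

```bash
python3 pot.py w2
```

```text
z hist (array([2575, 1884,  461,  472,  519,  505,  566,  588,  751, 1391,  560,
        416,  191,   10]), array([0.   , 0.005, 0.01 , 0.015, 0.02 , 0.025, 0.03 , 0.035, 0.04 ,
       0.045, 0.05 , 0.055, 0.06 , 0.065, 0.07 ]))
rim (array([0.5202, 0.1514]), np.float64(0.0446), 1520)
mouth (array([0.5207, 0.1517]), np.float64(0.0157), 712) 0.05090110675920971
GO [0.0899, 0.1346, -0.0017] turn -0.1411 | at [0.3882 0.0594 0.1984] rpy [3.141e+00 1.000e-03 1.569e+00]
wf [-0.42828874 -1.05780353 -1.27586015] 0.2147203536755259
```

View pics/w2.png

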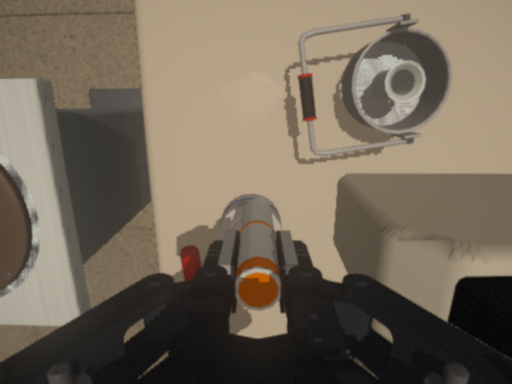

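Wrist picture: the tube mouth is at (405,79), the grip at (308,97), the cartridge is held at the bottom centre, and the bail lies nearly level.

Run:
```python
from h import *
import pickle
v=pickle.load(open("w2.pkl","rb"));t=pickle.load(open("w2t.pkl","rb"))
cv2.setNumThreads(1)
print("mouth",tri([((405,79),*v[2:]),((206.9,179),*t[2:])]))
Pt=cloud(*t).reshape(-1,3);r=np.linalg.norm(Pt[:,:2]-[.521,.151],axis=1)
q=Pt[(abs(Pt[:,2]-.052)<.006)&(r<.022)];print("top mouth",q.mean(0),cv2.minEnclosingCircle(q[:,:2].astype(np.float32)))
# cartridge in tool frame
s=arm.read_state();P=cloud(*v);T=np.linalg.inv(T_tool(s));Q=P@T[:3,:3].T+T[:3,3]
m=(abs(Q[...,1])<.004)&(abs(Q[...,0])<.03)&(Q[...,2]>-.03)&(Q[...,2]<.07)
q=Q[m]
for z in np.arange(-.04,.07,.01):
    a=q[(q[:,2]>z)&(q[:,2]<z+.01)]
    if len(a): print(round(z,3),len(a),np.percentile(a[:,0],90).round(4))
m=(abs(Q[...,0])<.03)&(abs(Q[...,1])<.02)&(Q[...,2]>.015)&(Q[...,2]<.07);q=Q[m]
for z in (.015,.025,.035,.045,.055):
    a=q[(q[:,2]>z)&(q[:,2]<z+.01)]; print(z,len(a),np.percentile(a[:,1],[2,98]).round(4))
# grip: dark sleeve between red ends
g=v[0][60:130,290:325].astype(int);red=(g[...,0]>130)&(g[...,1]<70)&(g[...,2]<70);yy,xx=np.nonzero(red)
for sel in(yy<35,yy>=35):
    u=(xx[sel].mean()+290,yy[sel].mean()+60);p=P[int(round(u[1])),int(round(u[0]))];print("red end",u,p)
gp=P.reshape(-1,3);im=v[0].reshape(-1,3).astype(int)
k=(abs(gp[:,0]-.434)<.02)&(abs(gp[:,1]-.136)<.03)&(gp[:,2]>.045)&(im.sum(1)<200);a=gp[k];print("grip",len(a),a.mean(0),a[:,2].max(),np.percentile(a,[2,98],axis=0))
```

```text
mouth (array([0.52059473, 0.15198189, 0.05072259]), [np.float64(0.0021649836211834507), np.float64(0.0021649836211834073)])
top mouth [0.53016115 0.1534548  0.05139296] ((0.5242519974708557, 0.15095895528793335), 0.0179925337433815)
-0.03 202 0.0106
-0.02 171 0.0106
-0.01 142 0.0106
0.0 109 0.0105
0.01 102 0.0108
0.02 82 0.0107
0.03 68 0.0107
0.04 55 0.0107
0.05 36 0.0106
0.015 186 [-0.0091  0.0089]
0.025 174 [-0.0091  0.009 ]
0.035 152 [-0.0094  0.0089]
0.045 122 [-0.0095  0.0089]
0.055 12 [-0.0093  0.0065]
red end (np.float64(305.04347826086956), np.float64(75.21739130434783)) [0.42865216 0.15534101 0.06433708]
red end (np.float64(310.1904761904762), np.float64(118.28571428571428)) [0.43457093 0.11958843 0.06440371]
grip 445 [0.43120752 0.13729379 0.06277361] 0.06531049231022878 [[0.42548239 0.12121865 0.05998498]
 [0.43720857 0.15306777 0.06467147]]
```

Call:
pendant(
  motion=[
    [0, 0.045, 0, 0, 0],
    [0, 0.0912, 0, 0, 0],
    [0, 0.0912, 0.03, 0, 0],
    [0, 0.0912, 0.07, 0, 0],
    [0, 0.0912, 0.11, 0, 0],
    [0, 0.0912, 0.1323, 0.01, 0],
    [0, 0.0912, 0.1323, 0.0185, 0],
    [0, 0.0912, 0.1323, 0.0185, 0],
    [0, 0.0912, 0.1323, 0.0185, 0],
    [0, 0.0912, 0.1323, 0.0185, 0],
  ],
  force=40,
)

```text
t: 4.95
ee_pos: [0.5202, 0.1512, 0.1804]
eef_rot: [3.141, 0.0, 1.57]
wrist_force: [-0.4, 0.9, -1.1]
finger_gap: 0.213
finger_force: 39.6
```

```bash
sed -i 's/\[.523,.149\]/[.5205,.1515]/;s/(.523,.149,.2),1.57+.14/(.5205,.1515,.18),1.57/' pot.py; python3 pot.py w3
```

```text
z hist (array([2651, 1829,  195,  205,  227,  228,  205,  219,  459, 1076,  435,
        237,   87,    2]), array([0.   , 0.005, 0.01 , 0.015, 0.02 , 0.025, 0.03 , 0.035, 0.04 ,
       0.045, 0.05 , 0.055, 0.06 , 0.065, 0.07 ]))
rim (array([0.5209, 0.152 ]), np.float64(0.0444), 1112)
mouth (array([0.5209, 0.1521]), np.float64(0.0156), 601) 0.050841651010512565
GO [0.0002, 0.0, 0.0005] turn -0.0 | at [0.5205 0.1513 0.1805] rpy [3.14 0.   1.57]
wf [ 0.01684339  0.4952047  -1.15950708] 0.21167953057302485
```

View pics/w3.png

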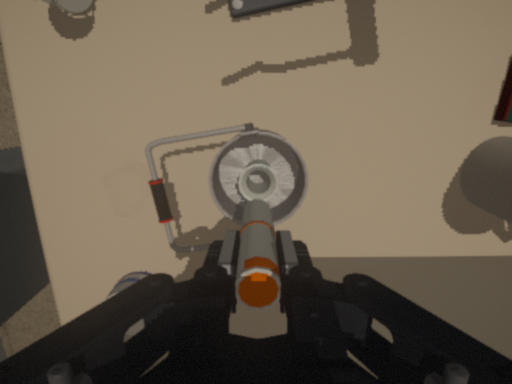

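Wrist picture: the cartridge foot hangs over the mouth at (258,181), and the pot centre measures (0.521, 0.152), within 1 mm of the tool. I'm lowering it now.

Call:
pendant(
  motion=[
    [0, 0.0003, 0.0005, 0.04, 0],
    [0, 0.0003, 0.0005, 0.06, 0],
    [0, 0.0003, 0.0005, 0.065, 0],
    [0, 0.0003, 0.0005, 0.073, 0],
    [0, 0.0003, 0.0005, 0.08, 0],
    [0, 0.0003, 0.0005, 0.085, 0],
    [0, 0.0003, 0.0005, 0.085, 0],
  ],
  force=40,
)

```text
t: 5.75
ee_pos: [0.5212, 0.1517, 0.0946]
eef_rot: [-3.141, 0.0, 1.57]
wrist_force: [-0.5, 0.4, -1.1]
finger_gap: 0.213
finger_force: 39.6
```

Call:
pendant(
  motion=[
    [0, 0.0003, 0.0005, 0.007, 0],
    [0, 0.0003, 0.0005, 0.014, 0],
    [0, 0.0003, 0.0005, 0.02, 0],
    [0, 0.0003, 0.0005, 0.026, 0],
    [0, 0.0003, 0.0005, 0.026, 0],
  ],
)

```text
t: 6.25
ee_pos: [0.5211, 0.1518, 0.0677]
eef_rot: [-3.14, 0.0, 1.57]
wrist_force: [-0.3, -0.0, -0.4]
finger_gap: 0.21
finger_force: 39.6
```

Call:
pendant(
  motion=[
    [0, 0, 0, 0.002, 0],
    [0, 0, 0, 0.003, 0],
    [0, 0, 0, 0.004, 0],
    [0, 0, 0, 0.004, 0],
  ],
)

```text
t: 6.65
ee_pos: [0.5219, 0.1521, 0.065]
eef_rot: [3.141, -0.0, 1.57]
wrist_force: [0.8, 0.4, -1.0]
finger_gap: 0.211
finger_force: 39.6
```

Call:
pendant(
  motion=[
    [0.5, 0, 0, 0.001, 0],
    [0.5, 0, 0, 0.001, 0],
    [0.5, 0, 0, 0.001, 0],
    [0.5, 0, 0, 0.001, 0],
  ],
)

```text
t: 7.05
ee_pos: [0.5218, 0.152, 0.0638]
eef_rot: [3.141, -0.0, 1.57]
wrist_force: [0.1, 0.1, 0.1]
finger_gap: 0.497
finger_force: 0.0
```

Call:
pendant(
  motion=[
    [0.5, 0, 0, -0.02, 0],
    [0.5, 0, 0, -0.05, 0],
    [0.5, 0, 0, -0.1, 0],
    [0.5, 0, -0.02, -0.14, 0],
    [0.5, 0, -0.02, -0.14, 0],
    [0.5, 0, -0.02, -0.14, 0],
  ],
)

```text
t: 7.65
ee_pos: [0.5021, 0.152, 0.2049]
eef_rot: [3.139, 0.0, 1.57]
wrist_force: [1.1, -0.6, 0.3]
finger_gap: 0.5
finger_force: 0.0
```

```bash
python3 pot.py w4
```

Run:
```python
from h import *
import pickle
v=pickle.load(open("w4.pkl","rb"));P=cloud(*v).reshape(-1,3);im=v[0].reshape(-1,3).astype(int)
r=np.linalg.norm(P[:,:2]-[.521,.152],axis=1)
q=P[(r<.02)&(P[:,2]>.09)&(P[:,2]<.12)];print("cart top",np.median(q[:,2]),cv2.minEnclosingCircle(q[:,:2].astype(np.float32)))
k=(abs(P[:,0]-.432)<.025)&(abs(P[:,1]-.138)<.04)&(P[:,2]>.045)
for n,m in(("dark",im.sum(1)<200),("red",(im[:,0]>120)&(im[:,1]<70))):
    a=P[k&m];print(n,len(a),a.mean(0),a[:,2].max(),np.percentile(a,[2,98],axis=0).round(4).tolist())
b=P[(abs(P[:,0]-.434)<.016)&(abs(P[:,1]-.138)<.044)&(P[:,2]>.045)];print("bar fit dx/dy",np.polyfit(b[:,1],b[:,0],1),np.percentile(b[:,2],95))
```

```text
z hist (array([2286, 1561,  179,  189,  200,  214,  204,  224,  464,  902,  368,
        384,  173,   30]), array([0.   , 0.005, 0.01 , 0.015, 0.02 , 0.025, 0.03 , 0.035, 0.04 ,
       0.045, 0.05 , 0.055, 0.06 , 0.065, 0.07 ]))
rim (array([0.5208, 0.152 ]), np.float64(0.0445), 1096)
mouth (array([0.5209, 0.1517]), np.float64(0.0155), 426) 0.051104377400593794
GO [0.0001, 0.019, 0.0229] turn -0.0006 | at [0.5015 0.1514 0.203 ] rpy [-3.141e+00  1.000e-03  1.569e+00]
wf [-0.43455512 -0.09534004  0.23759802] 0.4982657125099223
cart top 0.09988705008572969 ((0.521247386932373, 0.15126067399978638), 0.01000664196908474)
dark 8234 [0.45020516 0.15857987 0.26856835] 0.29762681251604756 [[0.4331, 0.1346, 0.0622], [0.4567, 0.1654, 0.2956]]
red 27 [0.43280312 0.13819076 0.0633906 ] 0.06483228040371253 [[0.4255, 0.1187, 0.0608], [0.4396, 0.1565, 0.0648]]
bar fit dx/dy [0.18100181 0.41459673] 0.2948366446766169
```

View pics/w4.png

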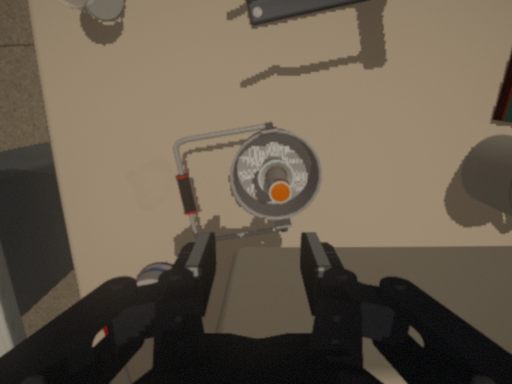

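Wrist picture: the cartridge is home (orange top at (280,192), top height 99.9 mm, centred), and the grip is at (187,194). The pot yaw comes out at 0.16, with the grip at (0.432, 0.138).

Run:
```python
from h import *
go((.432,.1378,.037),1.5708+.16)
```

```text
GO [-0.0136, -0.0693, 0.166] turn -0.1614 | at [0.5015 0.1514 0.203 ] rpy [-3.141e+00  1.000e-03  1.569e+00]
```

Call:
pendant(
  motion=[
    [0.4, -0.01, -0.05, 0, -0.1],
    [0.4, -0.0138, -0.07, 0, -0.161],
    [0.4, -0.0138, -0.07, 0.02, -0.161],
    [0.4, -0.0138, -0.07, 0.06, -0.161],
    [0.4, -0.0138, -0.07, 0.1, -0.161],
    [0.4, -0.0138, -0.07, 0.13, -0.161],
    [0.4, -0.0138, -0.07, 0.155, -0.161],
    [0.4, -0.0138, -0.07, 0.167, -0.161],
    [0.4, -0.0138, -0.07, 0.167, -0.161],
    [0.4, -0.0138, -0.07, 0.167, -0.161],
  ],
  force=30,
)

```text
t: 8.75
ee_pos: [0.4318, 0.1386, 0.037]
eef_rot: [-3.141, -0.0, 1.731]
wrist_force: [-0.3, 0.8, 0.5]
finger_gap: 0.399
finger_force: 0.0
```

Call:
pendant(
  motion=[
    [0, 0, 0, 0, 0],
    [0, 0, 0, 0, 0],
    [0, 0, 0, 0, 0],
    [0, 0, 0, 0, 0],
    [0, 0, 0, 0, 0],
  ],
  force=30,
)

```text
t: 9.25
ee_pos: [0.4323, 0.1384, 0.0372]
eef_rot: [3.14, -0.0, 1.731]
wrist_force: [1.3, 0.5, 0.2]
finger_gap: 0.131
finger_force: 29.2
```

Call:
pendant(
  motion=[
    [0, 0, 0.0002, -0.0059, 0],
    [0, 0, 0.0008, -0.0117, 0],
    [0, 0, 0.0017, -0.0175, 0],
    [0, 0, 0.0031, -0.0233, 0],
    [0, 0, 0.0048, -0.0289, 0],
    [0, 0, 0.0069, -0.0344, 0],
    [0, 0, 0.0093, -0.0398, 0],
    [0, 0, 0.0121, -0.045, 0],
    [0, 0, 0.0152, -0.05, 0],
    [0, 0, 0.0186, -0.0548, 0],
    [0, 0, 0.0223, -0.0593, 0],
    [0, 0, 0.0264, -0.0636, 0],
  ],
  force=30,
)

```text
t: 10.45
ee_pos: [0.4579, 0.1425, 0.1006]
eef_rot: [-3.141, 0.0, 1.731]
wrist_force: [1.3, -0.6, -2.0]
finger_gap: 0.125
finger_force: 29.2
```

Call:
pendant(
  motion=[
    [0, 0, 0.0042, -0.0041, 0],
    [0, 0, 0.0088, -0.0078, 0],
    [0, 0, 0.0136, -0.0112, 0],
    [0, 0, 0.0186, -0.0143, 0],
    [0, 0, 0.0238, -0.0171, 0],
  ],
)

```text
t: 10.95
ee_pos: [0.4816, 0.1463, 0.1176]
eef_rot: [-3.141, 0.0, 1.731]
wrist_force: [0.1, 0.3, -2.8]
finger_gap: 0.128
finger_force: 29.1
```

Call:
pendant(
  motion=[
    [0, 0, 0.0054, -0.002, 0],
    [0, 0, 0.0109, -0.0035, 0],
    [0, 0, 0.0165, -0.0052, 0],
    [0, 0, 0.0223, -0.0066, 0],
    [0, 0, 0.0281, -0.0075, 0],
    [0, 0, 0.0339, -0.0081, 0],
    [0, 0, 0.0395, -0.0083, 0],
    [0, 0, 0.0395, -0.0083, 0],
  ],
)

```text
t: 11.75
ee_pos: [0.5217, 0.1529, 0.1263]
eef_rot: [3.14, -0.0, 1.73]
wrist_force: [0.5, -2.0, 7.9]
finger_gap: 0.129
finger_force: 30.2
```

Create chk.py:
```python
from h import *
import pickle,sys
n=sys.argv[1]
for c in("wrist","top","scene"):
    v=shot(c,f"pics/{n}{c}.png");pickle.dump(v,open(n+c+".pkl","wb"))
    P=cloud(*v).reshape(-1,3)
    if len(sys.argv)>3:
        x,y=float(sys.argv[2]),float(sys.argv[3]);r=np.linalg.norm(P[:,:2]-[x,y],axis=1);im=v[0].reshape(-1,3).astype(int)
        q=P[(r<.03)&(im[:,0]>180)&(im[:,1]<120)&(im[:,2]<70)&(P[:,2]>.05)];print(c,"orange",len(q),np.median(q,0) if len(q) else "")
```

```bash
python3 chk.py c5 .521 .152
```

Run:
```python
import cv2,numpy as np
a=cv2.imread("pics/c5wrist.png");b=cv2.imread("pics/c5scene.png")[150:300,90:300]
b=cv2.resize(b,(400,286),interpolation=cv2.INTER_CUBIC);a=cv2.resize(a,(400,300))
cv2.imwrite("pics/c5.png",np.hstack([a[:286],b]))
```

```text
wrist orange 0 
top orange 0 
scene orange 1 [0.51789247 0.15988548 0.05367069]
```

View pics/c5.png

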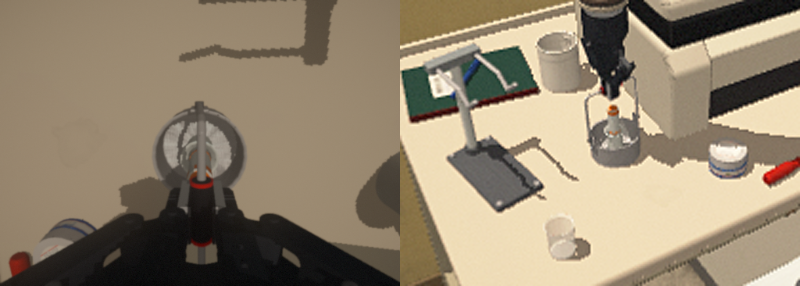

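The pictures show the bail upright with the grip (red ends at left-half (200,180–245)) between the fingers, and the pot still standing on the worktop. Next I lift.

Call:
pendant(
  motion=[
    [0, 0, 0, -0.003, 0],
    [0, 0, 0, -0.008, 0],
    [0, 0, 0, -0.015, 0],
    [0, 0, 0, -0.024, 0],
    [0, 0, 0, -0.034, 0],
    [0, 0, 0, -0.046, 0],
    [0, 0, 0, -0.058, 0],
    [0, 0, 0, -0.07, 0],
    [0, 0, 0, -0.082, 0],
    [0, 0, 0, -0.092, 0],
    [0, 0, 0, -0.1, 0],
    [0, 0, 0, -0.104, 0],
  ],
  force=50,
)

```text
t: 13.1
ee_pos: [0.5205, 0.1528, 0.2307]
eef_rot: [3.141, 0.0, 1.731]
wrist_force: [0.8, -0.2, -4.9]
finger_gap: 0.124
finger_force: 48.7
```

Run:
```python
from h import *
s=arm.read_state();print(s["wrist_force"],s["finger_gap"])
go((.44,.22,.23),1.5708+.17)
```

```text
[ 0.75956662 -0.17564129 -4.87729722] 0.12390153906120326
GO [0.0792, -0.0687, 0.0006] turn -0.01 | at [0.5205 0.1528 0.2307] rpy [3.141 0.    1.731]
```

Call:
pendant(
  motion=[
    [0, 0.002, -0.002, 0, 0],
    [0, 0.007, -0.006, 0, 0],
    [0, 0.014, -0.012, 0, 0],
    [0, 0.023, -0.02, 0, 0],
    [0, 0.032, -0.028, 0, -0.01],
    [0, 0.041, -0.036, 0, -0.01],
    [0, 0.05, -0.044, 0, -0.01],
    [0, 0.059, -0.052, 0, -0.01],
    [0, 0.067, -0.059, 0, -0.01],
    [0, 0.073, -0.064, 0, -0.01],
    [0, 0.077, -0.067, 0, -0.01],
    [0, 0.079, -0.0687, 0, -0.01],
  ],
)

```text
t: 14.3
ee_pos: [0.4396, 0.22, 0.2299]
eef_rot: [3.141, 0.0, 1.741]
wrist_force: [0.5, 0.2, -4.9]
finger_gap: 0.119
finger_force: 48.7
```

Create st.py:
```python
from h import *
import pickle,sys
v=shot("wrist","pics/st.png");P=cloud(*v).reshape(-1,3)
q=P[(P[:,2]>.17)&(P[:,2]<.225)&(P[:,0]>.47)&(P[:,0]<.75)&(P[:,1]>.27)&(P[:,1]<.45)]
dirs=[]
for lo,hi in((.29,.345),(.355,.42)):
    m=q[(q[:,1]-.178*(q[:,0]-.537)>lo)&(q[:,1]-.178*(q[:,0]-.537)<hi)&(q[:,0]<.61)]
    if len(m)<20: print("few",len(m));continue
    f=np.polyfit(m[:,0],m[:,1],1);t=np.percentile(m[:,0],0.5)
    d=m[abs(m[:,0]-.537)<.03];z=d[:,2]
    b=[(round(x,3),round(float(np.percentile(d[abs(d[:,0]-x)<.0025,2],90)),4)) for x in np.arange(.512,.565,.005) if (abs(d[:,0]-x)<.0025).any()]
    print(len(m),"slope",f[0].round(3),"tip x",t.round(4),"tip y",np.polyval(f,t).round(4),"y@.537",np.polyval(f,.537).round(4),b)
s=arm.read_state();print(s["ee_pos"],s["eef_rot"],s["wrist_force"])
```

```bash
python3 st.py
```

```text
1278 slope 0.208 tip x 0.5095 tip y 0.3129 y@.537 0.3186 [(np.float64(0.512), 0.2171), (np.float64(0.517), 0.2163), (np.float64(0.522), 0.2124), (np.float64(0.527), 0.2076), (np.float64(0.532), 0.2039), (np.float64(0.537), 0.1996), (np.float64(0.542), 0.195), (np.float64(0.547), 0.1983), (np.float64(0.552), 0.2025), (np.float64(0.557), 0.2057), (np.float64(0.562), 0.2051)]
few 0
[0.43952835 0.22007818 0.2298334 ] [ 3.14151368e+00 -4.46520227e-05  1.74121633e+00] [-0.6986004   0.77157302 -4.95930525]
```

View pics/st.png

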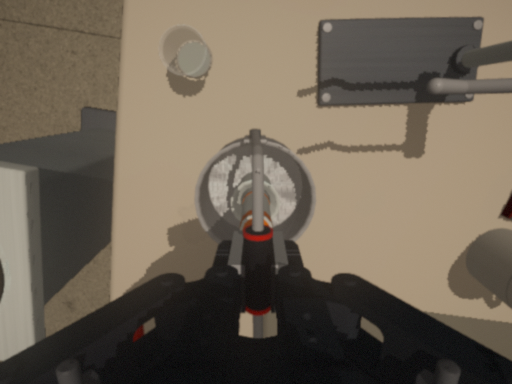

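Wrist picture: the pot hangs level beneath the grip, the stand base is at (400,60) with screws at its corners, and the near prong is at (440–512,85).

Run:
```python
from h import *
v=shot("wrist");P=cloud(*v);im=v[0].astype(int)
z=.012;A=[]
for u in((327,28),(478,25),(326,98)):
    w=im[u[1]-7:u[1]+8,u[0]-7:u[0]+8].sum(2);yy,xx=np.nonzero(w>w.max()*.75);c=(u[0]-7+xx.mean(),u[1]-7+yy.mean())
    r=v[4][:3,:3]@np.append(ray(c,v[2],v[3])[0],1);o=v[4][:3,3];p=o+r*(z-o[2])/r[2];A.append(p);print(np.round(c,1),p.round(4))
d=A[1]-A[0];print("yaw",np.arctan2(d[1],d[0]),np.linalg.norm(d));e=A[0]-A[2];print("yaw2",np.arctan2(-e[0],e[1]),np.linalg.norm(e),"front mid",(A[0]+A[2])/2)
# prong sides
q=P.reshape(-1,3);m=q[(q[:,2]>.205)&(q[:,2]<.222)&(q[:,0]>.5)&(q[:,0]<.62)&(abs(q[:,1]-.32)<.03)]
print(len(m),cv2.fitLine(m[:,:2].astype(np.float32),cv2.DIST_HUBER,0,.01,.01).ravel())
t=shot("top");T=cloud(*t).reshape(-1,3)
q=T[(T[:,2]>.18)&(T[:,2]<.225)&(T[:,0]>.495)&(T[:,0]<.61)]
for c in(-.034,.034):
    k=q[:,1]-.352-.19*(q[:,0]-.537)-c;m=q[abs(k)<.012];l=cv2.fitLine(m[:,:2].astype(np.float32),cv2.DIST_HUBER,0,.01,.01).ravel();print("top prong",len(m),l,l[1]/l[0])
```

```text
[327.1  27. ] [0.4876 0.3804 0.012 ]
[480.6  24.9] [0.6519 0.4141 0.012 ]
[325.8  97. ] [0.5024 0.3098 0.012 ]
yaw 0.20185600255859423 0.16772804915744832
yaw2 0.20702559159981715 0.07223140904031493 front mid [0.49501725 0.34509854 0.012     ]
456 [0.9802722  0.19765227 0.5187593  0.3147483 ]
top prong 5 [0.18917824 0.9819428  0.6077385  0.33002108] 5.1905694
top prong 50 [0.97534883 0.22066875 0.58612794 0.39569217] 0.22624597
```

Run:
```python
from h import *
go((.433,.332,.22),1.5708+.202)
```

```text
GO [0.1121, 0.012, 0.0098] turn -0.0323 | at [0.4401 0.2195 0.2298] rpy [3.141 0.    1.74 ]
```

Call:
pendant(
  motion=[
    [0, 0.003, 0, 0, -0.005],
    [0, 0.01, 0.001, 0, -0.01],
    [0, 0.02, 0.002, 0, -0.015],
    [0, 0.032, 0.003, 0, -0.02],
    [0, 0.044, 0.004, 0, -0.03],
    [0, 0.056, 0.006, 0.002, -0.032],
    [0, 0.068, 0.008, 0.004, -0.032],
    [0, 0.08, 0.01, 0.006, -0.032],
    [0, 0.091, 0.012, 0.008, -0.032],
    [0, 0.1, 0.012, 0.01, -0.032],
    [0, 0.108, 0.012, 0.01, -0.032],
    [0, 0.112, 0.012, 0.01, -0.032],
  ],
)

```text
t: 15.65
ee_pos: [0.4324, 0.333, 0.2197]
eef_rot: [-3.141, -0.0, 1.774]
wrist_force: [-0.3, 0.3, -4.7]
finger_gap: 0.12
finger_force: 48.8
```

Run:
```python
from h import *
s=arm.read_state();v=shot("wrist","pics/st2.png");P=cloud(*v).reshape(-1,3)
T=np.linalg.inv(T_tool(s));Q=P@T[:3,:3].T+T[:3,3]
m=(abs(Q[:,1])<.008)&(Q[:,0]>.026)&(Q[:,0]<.048)&(Q[:,2]<.03)&(Q[:,2]>-.05);q=Q[m]
print("wire top in tool z",len(q),np.percentile(q[:,2],[5,50]),"y",q[:,1].mean(), "slope z/x",np.polyfit(q[:,0],q[:,2],1)[0])
im=v[0].reshape(-1,3).astype(int);k=(im[:,0]>110)&(im[:,1]<50)&(im[:,2]<50)&(abs(Q[:,1])<.012)&(abs(Q[:,0])<.035)&(Q[:,2]<.02);print("red x",np.percentile(Q[k][:,0],[2,98]),k.sum())
q=P[(P[:,2]>.2)&(P[:,2]<.225)&(P[:,0]>.48)&(P[:,0]<.65)&(P[:,1]>.28)&(P[:,1]<.45)]
S=np.array([.5362,.353]);c,sn=np.cos(.202),np.sin(.202);L=(q[:,:2]-S)@np.array([[c,-sn],[sn,c]])
for a in(L[L[:,1]<0],L[L[:,1]>0]):
    if len(a)>10:
        a=a[(a[:,0]<.09)];print("prong",len(a),"tip",a[:,0].min(),"y",np.median(a[:,1]),"slope",np.polyfit(a[:,0],a[:,1],1)[0])
go((.5362,.353,.22),1.5708+.202)
```

```text
wire top in tool z 626 [-0.02292604 -0.02168091] y 0.0003473842540006753 slope z/x 0.018112984483174468
red x [0.01557352 0.01856192] 147
prong 1218 tip -0.03121308574322406 y -0.03137663115981708 slope -0.014662389290381116
prong 1157 tip -0.034309145726021305 y 0.03523666958195671 slope -0.010244540403614935
GO [-0.0017, 0.1058, -0.0002] turn 0.0011 | at [0.4323 0.3333 0.2199] rpy [-3.142e+00 -1.000e-03  1.774e+00]
```

Call:
pendant(
  motion=[
    [0, 0, 0.003, 0, 0.005],
    [0, 0, 0.01, 0, 0.008],
    [0, 0, 0.02, 0, 0.008],
    [0, 0, 0.032, 0, 0.008],
    [0, 0, 0.044, 0, 0.008],
    [0, 0, 0.056, 0, 0.008],
    [0, 0, 0.068, 0, 0.008],
    [0, 0, 0.08, 0, 0.008],
    [0, 0, 0.091, 0, 0.008],
    [0, 0, 0.1, 0, 0.008],
    [0, 0, 0.105, 0, 0.008],
    [0, 0, 0.1068, 0, 0.008],
  ],
)

```text
t: 16.9
ee_pos: [0.5378, 0.3536, 0.2196]
eef_rot: [-3.141, -0.0, 1.765]
wrist_force: [0.1, -0.3, -5.6]
finger_gap: 0.123
finger_force: 48.7
```

Call:
pendant(
  motion=[
    [0, 0, 0, 0, 0],
    [0, 0, 0, 0.008, 0],
    [0, 0, 0, 0.016, 0],
    [0, 0, 0, 0.024, 0],
    [0, 0, 0, 0.03, 0],
    [0, 0, 0, 0.035, 0],
    [0, 0, 0, 0.038, 0],
    [0, 0, 0, 0.038, 0],
  ],
)

```text
t: 17.7
ee_pos: [0.5373, 0.3534, 0.1813]
eef_rot: [-3.141, 0.0, 1.765]
wrist_force: [0.7, 0.2, -4.4]
finger_gap: 0.12
finger_force: 48.8
```

Call:
pendant(
  motion=[
    [0, 0, 0, 0.002, 0],
    [0, 0, 0, 0.004, 0],
    [0, 0, 0, 0.005, 0],
    [0, 0, 0, 0.005, 0],
  ],
)

```text
t: 18.1
ee_pos: [0.5375, 0.3538, 0.1778]
eef_rot: [3.141, -0.0, 1.765]
wrist_force: [-2.3, -2.5, 3.4]
finger_gap: 0.119
finger_force: 49.6
```

```bash
python3 chk.py c6 .537 .353
```

Run:
```python
import cv2,numpy as np
a=cv2.imread("pics/c6wrist.png");b=cv2.imread("pics/c6scene.png")[140:290,60:210]
b=cv2.resize(b,(384,384),interpolation=cv2.INTER_CUBIC);a=cv2.resize(a,(416,312));a=cv2.copyMakeBorder(a,0,72,0,0,0)
cv2.imwrite("pics/c6.png",np.hstack([a,b]))
```

```text
wrist orange 0 
top orange 0 
scene orange 2 [0.5380505  0.3619734  0.17708793]
```

View pics/c6.png

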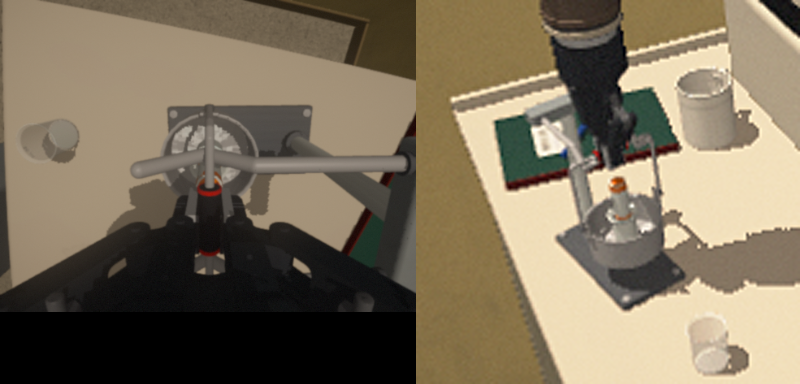

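The wire lies in the dip of the visible prong (left half, (208,160)), the load has gone onto the stand (wrist force −4.9 → +3.4 N), and the pot hangs level. I release.

Call:
pendant(
  motion=[
    [0.15, 0, 0, -0.001, 0],
    [0.2, 0, 0, -0.001, 0],
    [0.3, 0, 0, -0.001, 0],
    [0.45, 0, 0, -0.001, 0],
    [0.45, 0, 0, -0.001, 0],
    [0.45, 0, 0, -0.001, 0],
  ],
  force=20,
)

```text
t: 18.85
ee_pos: [0.5375, 0.3535, 0.1777]
eef_rot: [3.141, -0.0, 1.765]
wrist_force: [-0.4, 0.4, 1.2]
finger_gap: 0.448
finger_force: 0.0
```

Call:
pendant(
  motion=[
    [0.45, 0, 0, -0.006, 0],
    [0.45, 0, 0, -0.015, 0],
    [0.45, 0, 0, -0.03, 0],
    [0.45, 0, 0, -0.05, 0],
    [0.45, 0, 0, -0.07, 0],
    [0.45, 0, 0, -0.09, 0],
    [0.45, 0, 0, -0.11, 0],
    [0.45, 0, -0.04, -0.12, 0],
    [0.45, 0, -0.08, -0.12, 0],
    [0.45, 0, -0.08, -0.12, 0],
    [0.45, 0, -0.08, -0.12, 0],
    [0.45, 0, -0.08, -0.12, 0],
  ],
)

```text
t: 20.05
ee_pos: [0.4601, 0.338, 0.2986]
eef_rot: [3.14, -0.0, 1.764]
wrist_force: [-0.1, -0.1, 0.4]
finger_gap: 0.452
finger_force: 0.0
```

Call:
pendant(
  motion=[
    [0.45, 0, 0, 0, 0],
    [0.45, 0, 0, 0, 0],
    [0.45, 0, 0, 0, 0],
    [0.45, 0, 0, 0, 0],
    [0.45, 0, 0, 0, 0],
    [0.45, 0, 0, 0, 0],
    [0.45, 0, 0, 0, 0],
    [0.45, 0, 0, 0, 0],
    [0.45, 0, 0, 0, 0],
    [0.45, 0, 0, 0, 0],
  ],
)

```text
t: 21.05
ee_pos: [0.4589, 0.3381, 0.2978]
eef_rot: [3.142, 0.0, 1.765]
wrist_force: [0.1, 0.0, 0.9]
finger_gap: 0.452
finger_force: 0.0
```

```bash
python3 chk.py c7 .537 .353
```

Run:
```python
from h import *
import pickle
a=cv2.imread("pics/c7wrist.png");b=cv2.imread("pics/c7scene.png")[140:290,60:210]
b=cv2.resize(b,(384,384),interpolation=cv2.INTER_CUBIC);a=cv2.resize(a,(416,312));a=cv2.copyMakeBorder(a,0,72,0,0,0,0)
cv2.imwrite("pics/c7.png",np.hstack([a,b]))
P=cloud(*pickle.load(open("c7wrist.pkl","rb"))).reshape(-1,3)
L=(P[:,:2]-[.5368,.355])@np.array([[np.cos(.195),-np.sin(.195)],[np.sin(.195),np.cos(.195)]])
q=np.c_[L,P[:,2]][(abs(L[:,1])<.026)&(abs(L[:,0])<.02)&(abs(P[:,2]-.2)<.02)]
print("grip local",len(q),q.mean(0),np.percentile(q[:,2],95))
r=np.c_[L,P[:,2]][(np.hypot(*L.T)<.052)&(np.hypot(*L.T)>.038)&(abs(P[:,2]-.095)<.012)]
A=np.c_[r[:,:2],np.ones(len(r))];print("rim plane",len(r),np.linalg.lstsq(A,r[:,2],rcond=None)[0])
```

```text
wrist orange 1 [0.53494613 0.35784452 0.14985262]
top orange 0 
scene orange 8 [0.5377285  0.35149203 0.15162948]
grip local 812 [-2.08748403e-03  1.86059167e-04  2.00079533e-01] 0.20251463389710225
rim plane 931 [-0.00735088 -0.00184635  0.09367869]
```

View pics/c7.png

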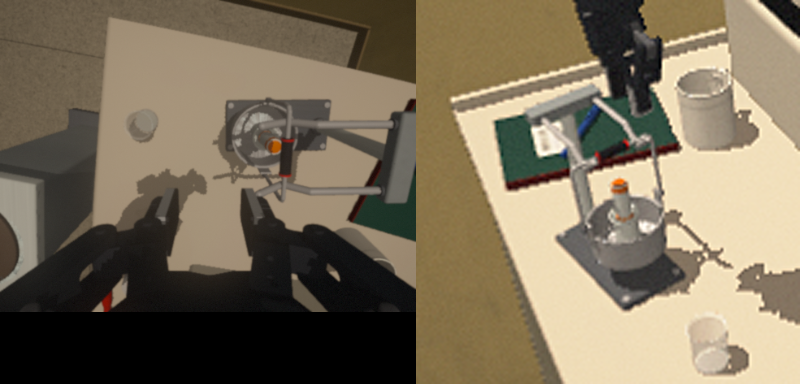

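The bar lies in both dips (left half (287,125) and (287,190)), with the grip centred within 2 mm. The rim is level within 0.01 rad, the cartridge top at 150 mm shows it is still home, and the beaker hasn't moved. I hand it in.

```bash
python3 -c "
from workcell import arm
print(arm.close_job())"
```

```text
the job is handed in; nothing more can be done
None
```

The cartridge is fully home in the guide tube, the pot hangs level and free with the bail wire in both dips of the stand, and the job was handed in at about 21 s; no verdict came back.

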